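Put the pins away, then hold the forceps at the marked gap over the tray

TASK

Get this dissecting place ready, sharps first: lay the orange-lidded pin pack in the open top drawer of the cabinet, let go of it and slide the drawer fully home. Then take the sprung forceps off their stand by the blue pads, squeeze them until the red pointer stands in the green band (tips 10 mm apart) without ever pinching the tips shut, and finish while holding them at that gap, steady and level, with the tips over the blue pad and clear above the tray's rim. Do not drop the pack or the forceps, and leave the jar and the beaker standing where they are.

Things in the scene. Friction and masses are not known exactly. Their poses are not given: they have to be found in the camera images.
- pack_mid (a point): Pin pack: closed flat box, white with an orange lid, 75 mm (its x) by 45 mm (its y) by 26 mm high, 90 g, lying flat on the bench. This point is its centre, half-way up (13 mm above its underside). Grasp it across the 45 mm.
- drawer_spot (a point): Point on the inner floor (85 mm above the bench) of the top drawer, moving with it; x into the cabinet (the way it shuts), y left, z up. On the centre line, 60 mm behind the inside of the drawer's front; at the start at least 59 mm of open drawer lies beyond it. Inside, the drawer is 148 mm wide; its sides rise 43 mm and its front 51 mm above this floor.
- cab_drawer0_handle (a point): Middle of the steel bar handle of the top drawer (bar 95 mm long along its y, about 35 mm in front of the drawer's front, 112 mm above the bench); moves with the drawer; x points into the cabinet. It can be pushed from in front to shut the drawer.
- cab_drawer0 (a joint): How far the top drawer is open, m; 0 is fully shut, 0.125 to 0.155 at the start. Slides along the handle's x with about 1 to 2 N and stays where it is left.
- forceps_grip (a point): Half-way up the forceps, midway between the blue finger pads as they stand open at rest; fixed to the -y arm; x towards the tips, z up. Pads: 32 mm long in x, centred here; outside over them 40 mm wide open, 26 mm at the mark (then parallel). Each mm over the pads is about 1.55 mm at the tips. Spring at the pads: 2 N open, 7 N at the mark; the tips meet at 9 to 10 N.
- forceps_tips (a point): Point midway between the two tips when at the marked gap, 50 mm ahead (x) of the middle of the pads and 7 mm to the -y side of forceps_grip; fixed to the same arm, with the same axes.
- gap (a joint): Angle by which the forceps are squeezed, rad: 0 sprung open (tips 32 mm apart), 0.16 at the mark (tips 10 mm apart, red pointer in the middle of the green band), 0.231 tips touching. Near the mark, tip gap = 10 mm - 140 mm x (angle - 0.16). The green band spans tips 7 to 13 mm apart (0.139 to 0.181).
- pad_mid (a point): Centre of the top of the blue pad (270 mm in its x by 180 mm in its y) in the white dissecting tray, 19 mm above the bench. The tray is fixed, about 320 by 225 mm over its rim; the rim is 45 mm above the bench.
- jar: Small amber specimen jar with a green cap, 40 mm across and 50 mm high, standing on the bench near the pin pack; leave it. Origin at the middle of its underside.
- beaker: Glass beaker, 68 mm across and 90 mm high, standing beyond the forceps stand; leave it. Origin at the middle of its underside.
- pack: The pin pack itself (see pack_mid); origin at the middle of its underside, axes as pack_mid.
- forceps: Steel sprung forceps, 147 mm long, 12 mm high, 80 g, level on a stand with their underside 40 mm above the bench; arms open sideways (y). A white scale with a green band is fixed to the -y arm, a red pointer to the other. Origin on the underside, 10 mm behind the middle of the pads, in line with the tips at the mark; x towards the tips, z up.
- rest: Grey stand under the forceps, 160 by 70 mm, foot 8 mm thick, two posts 40 mm high, one at the bow and one starting 35 mm ahead of the pads' middle; free space below and beside the pads. Fixed. Origin under its middle.
- tray: The white dissecting tray (see pad_mid); fixed; origin under its middle.
- cab: Grey cabinet with two white drawer fronts, 240 mm deep (x), 190 mm wide (y), 150 mm high, fixed. Origin under its middle; its front faces its -x.
There are look-alikes about, which are no part of the job. Leave any brown or yellow look-alike of the pack alone.

How it is judged:
On the way, in this order (a step that is already met when the one before it is completed fails the run):
1. the pin pack lies flat in the open top drawer, let go (x of pack_mid in the frame of drawer_spot between -0.065 and 0.14 m and y of pack_mid in the frame of drawer_spot between -0.074 and 0.074 m and z of pack_mid in the frame of drawer_spot between 0.005 and 0.03 m and value of joint cab_drawer0 above 0.05 m and angle between pack_mid's own z axis and vertical below 0.2 rad and contact force between pack and the fingers below 0.05 N), for 0.2 s.
2. the drawer is fully home with the pack in it (x of pack_mid in the frame of drawer_spot between -0.065 and 0.14 m and y of pack_mid in the frame of drawer_spot between -0.074 and 0.074 m and z of pack_mid in the frame of drawer_spot between 0.005 and 0.03 m and value of joint cab_drawer0 below 0.008 m), for 0.2 s.
3. the forceps are lifted off their stand in the gripper (contact force between forceps and the fingers above 1 N and height (world z) of forceps_grip above 0.056 m and contact force between forceps and rest below 0.05 N), for 0.2 s.
At the end, for the whole second after the job is handed in: Pack flat in the top drawer, shut to within 8 mm; forceps still held by the gripper alone, steady, level within 20 degrees, tips 7 to 13 mm apart (pointer in the green band), tips over the blue pad, forceps 55 mm or more above the bench; jar and beaker standing (all of step 2 and angle between each of pack_mid, jar, beaker's own z axis and vertical below 0.2 rad and value of joint gap between 0.1386 and 0.1814 rad and contact force between forceps and the fingers above 1 N and x of forceps_tips in the frame of pad_mid between -0.135 and 0.135 m and y of forceps_tips in the frame of pad_mid between -0.09 and 0.09 m and velocity of joint gap between -0.1 and 0.1 rad/s and height (world z) of each of forceps_tips, forceps_grip above 0.055 m and linear speed of forceps below 0.03 m/s and angle between forceps_grip's own z axis and vertical below 0.35 rad and contact force between forceps and tray below 0.05 N); the arm keeps its last pose, push and grip.
It fails at once if the forceps tips are pinched shut (gap under 2 mm) (value of joint gap above 0.217 rad).
It fails at once if the pack is dropped or thrown (contact force between pack and the fingers below 0.01 N and linear speed of pack above 0.6 m/s).
It fails at once if the forceps are dropped (contact force between forceps and the fingers below 0.01 N and linear speed of forceps above 0.6 m/s).
It fails at once if the jar or the beaker is knocked over or pushed away by more than 30 mm (distance of any of jar, beaker from where it was at the start of the episode above 0.03 m or angle between any of jar, beaker's own z axis and vertical above 0.5 rad).
It also fails if it takes over 67 s, if anything falls off the work surface, if the arm or the gripper's body presses on something with over 40 N, if the wrist force passes 120 N, or if a joint passes its speed limit or range.

ROBOT

A 7-joint arm with a two-finger parallel gripper is mounted at the origin on the work surface. World frame = base frame: x ahead of the robot, y to its left, z up, the work surface at z = 0. Lengths are in m, angles in rad, forces in N, time in s.
With the tool pointing down it reaches from about 0.4 to 0.85 m from the base axis. Payload 4.5 kg.
Tool frame: the origin (TCP) lies at the very end of the fingers, on their centre line; the grasp point (between the pads) lies 19 mm behind it; z points along the fingers, y is the line along which they close (so a half turn about z gives the same grasp; the last joint's range is limited). The gripper opens to 88 mm and grips with 3 to 60 N. Pads are 18 mm wide; open, the fingers measure 123 mm over their backs; the gripper's body (75 mm by 187 mm) begins 45 mm behind the grasp point.
Start: joints at [1.308, 0.689, -0.195, 1.565, 0.157, 0.902, -0.215], TCP at [0.183, -0.598, 0.239] pointing down, gripper open.
Joint ranges: [-3.01, 3.01], [-0.46, 2.08], [-1.47, 1.51], [0.13, 2.56], [-1, 4.14], [0.04, 2.09], [-2.66, 2.66]. Speed limits (rad/s): [2.57, 2.57, 3.14, 3.14, 3.14, 3.14, 3.14].

INTERFACE

Orientations are given as a unit quaternion [x, y, z, w].
In Python, from plant import r gives the robot as it stands. The module is installed in compiled form; this text tells all that it offers.
- The arm moves only by the tool step_arm, never from a script. Its argument "increments" is a list of rows, each a list of 2 entries, a list of its own where there are three numbers: the shift along the world's x, y, z in cm, then the turn, a rotation vector about the world's x, y, z in degrees. A call has exactly 10 rows; each row shifts and turns the commanded pose from where the row before left it; what a row does not reach is not made up. A row lasts 1/10 s, in which the tool goes at most 50 mm and 8.59 degrees, less where a joint would pass 70% of its speed; a pose out of reach is approached as far as the arm can. A call is refused whole if a number of a shift passes 5 or a number of a turn 8.59, either way. A call with a gripper value outside its range is refused whole. "fingers" is the opening, from 0 (shut) to 1 (fully open), set as the call begins (left out, the last holds). The fingers move at their own pace and stop on an object; "grip_force" is the grip in N (left out, the last holds). Time passes only in rows, so rows that do not move let the fingers close, or fill a call up. It gives the time, the measured TCP pose, the force, the opening and the grip force at its end, in the units of the state.
- r.get_state(): the state, without advancing time (a new reading comes with each control period).
- r.snapshot(name): name is "scene" or "top" or "wrist"; returns (picture, depth): 420x560x3 uint8, red, green, blue; 420x560 float32, m along the optical axis (not along the pixel's ray), 0 where there is no reading.
- r.calibration(name): a dict with "fov_y" (degrees; the focal length in pixels is half the picture's height over the tangent of half this angle, whatever the lens; pixels are square), "cx", "cy" (the principal point, pixels), "k1" (the pictures are not rectified: a ray, as slopes to the right and down, at radius r is drawn at 1 + k1 r^2 times it, then the intrinsics apply), "R" (3x3) and "t" (3): a world point X has camera coordinates R X + t. Camera axes: x right, y down, z forward; pixel columns grow to the right and rows downward; lengths in m; the calibration is good to about 2 mm. A picture is of the moment at which its call begins: read the wrist's pose just before it. calibration takes no time and is no camera call; for the wrist camera it gives the pose at the moment of the call.
- r.finish_job(): hands the job in; it is judged then, once.
The state is a dict: "clock": time; "q": joint angles; "qd": joint speeds; "joint_torque": joint torques, N m; "tool_pos": TCP position; "eef_rot": TCP orientation; "contact_force": force on the tool from outside, world axes, zero at the start; "moment": the same for the moment, N m; "opening": opening from 0.0 (shut) to 1.0 (fully open); "finger_force": force on a finger pad.
Only numpy, scipy, OpenCV 4.12 (cv2) and the standard library are available. Lean on these libraries where they do the work, as an engineer would, in place of code of your own. Each camera call takes 0.05 s, during which the arm holds its last target. There are 200 camera calls.

## Working session

There is one attempt and no reset: what is moved stays moved. The work goes in short steps, Python scripts to look and compute and a tool call to move; the robot and the scene stay as the last step left them, time stands still between calls to the robot, and variables do not carry over. Pictures are saved under pics/ and viewed, at most 10 in all, crops included, and the job is handed in when it is done.

Besides the shell and the picture viewer there is one more tool, called after "Call:" as name(argument=value, ...), one argument or row to a line, values as JSON. step_arm: Moves the arm, as the interface text tells. Its arguments: {"type":"object","properties":{"increments":{"type":"array","items":{"type":"array"}},"fingers":{"type":"number"},"grip_force":{"type":"number"}},"required":["increments"]}

```bash
mkdir -p pics
cat > h.py <<'E'
import numpy as np, cv2
from plant import r
def K(c,h=420):
    f=h/2/np.tan(np.radians(c["fov_y"])/2); return f
def ray(c,uv):
    f=K(c); u=np.atleast_2d(np.asarray(uv,float)); d=(u-[c["cx"],c["cy"]])/f
    s=d.copy()
    for _ in range(20): s=d/(1+c["k1"]*(s**2).sum(1,keepdims=True))
    return np.c_[s,np.ones(len(s))]
def onplane(c,uv,z):
    R=np.array(c["R"]);t=np.array(c["t"]); o=-R.T@t; d=ray(c,uv)@R
    return o+d*((z-o[2])/d[:,2])[:,None]
def cloud(c,dep):
    v,u=np.mgrid[0:dep.shape[0],0:dep.shape[1]]
    p=ray(c,np.c_[u.ravel(),v.ravel()])*dep.reshape(-1,1)
    R=np.array(c["R"]);t=np.array(c["t"])
    return ((p-t)@R).reshape(*dep.shape,3)
def snap(n,name=None):
    c=r.calibration(n); p,d=r.snapshot(n)
    if name: cv2.imwrite(f"pics/{name}.png",p[:,:,::-1])
    return c,p,d
E
python3 - <<'E'
from h import *
for n in("top","scene"):
    c,p,d=snap(n,n+"0"); np.savez(n+"0.npz",p=p,d=d)
    R=np.array(c["R"]);print(n,c["fov_y"],c["k1"],-R.T@c["t"])
im=np.hstack([cv2.imread("pics/top0.png")]); 
print({k:np.round(v,3) for k,v in r.get_state().items()})
E
```

```text
top 46.050039549899026 -0.06172705292331989 [ 0.24706713 -0.01303356  1.48451414]
scene 55.85631696544016 -0.036479844587617626 [1.07435543 0.32128582 0.81216187]
{'clock': np.float64(0.1), 'q': array([ 1.308,  0.69 , -0.195,  1.566,  0.157,  0.903, -0.215]), 'qd': array([ 0.001, -0.004, -0.002, -0.002, -0.001, -0.002, -0.   ]), 'joint_torque': array([-3.0000e-03, -5.2850e+01, -1.2720e+00, -1.5384e+01, -5.3000e-02,
        2.0000e-03,  0.0000e+00]), 'tool_pos': array([ 0.183, -0.597,  0.238]), 'eef_rot': array([ 0.989,  0.148, -0.   , -0.001]), 'contact_force': array([-0.574,  0.254, -0.176]), 'moment': array([ 0.006, -0.001,  0.069]), 'finger_force': np.float64(0.0), 'opening': np.float64(1.0)}
```

View pics/top0.png

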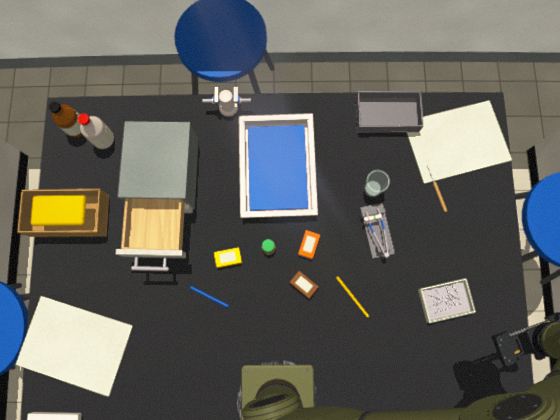

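View pics/scene0.png

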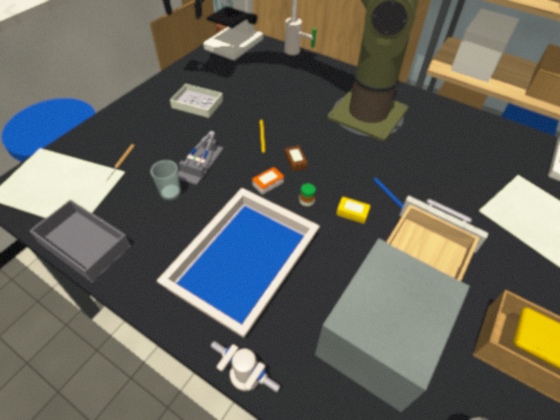

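The top view shows the orange pack at (309,244), jar (268,246), forceps stand (377,232), beaker (376,184), tray (277,167), drawer (153,225) with its handle at (150,266); +x is up and +y is left in the picture. The yellow and brown boxes are the look-alikes.

```bash
cat > m1.py <<'E'
from h import *
c=r.calibration("top"); D=np.load("top0.npz"); p=D["p"];d=D["d"]; P=cloud(c,d)
hsv=cv2.cvtColor(p,cv2.COLOR_RGB2HSV)
def blob(lo,hi,box,z,name):
    x0,y0,x1,y1=box; m=np.zeros(p.shape[:2],np.uint8)
    m[y0:y1,x0:x1]=cv2.inRange(hsv,np.array(lo),np.array(hi))[y0:y1,x0:x1]
    cs,_=cv2.findContours(m,0,2)
    k=max(cs,key=cv2.contourArea)
    rc=cv2.minAreaRect(k); b=onplane(c,cv2.boxPoints(rc),z)[:,:2]
    e=[b[1]-b[0],b[2]-b[1]]; L=[np.linalg.norm(v) for v in e]; i=int(np.argmax(L))
    print(name,"ctr",b.mean(0).round(4),"len",np.round([L[i],L[1-i]],4),"ang",np.degrees(np.arctan2(e[i][1],e[i][0])).round(1),"px",cv2.contourArea(k), "zmed",np.median(P[m>0][:,2]).round(3))
blob((3,120,120),(16,255,255),(290,220,330,270),.026,"pack")
blob((40,80,40),(85,255,255),(255,230,285,262),.05,"jar")
blob((100,150,60),(125,255,255),(238,115,318,220),.019,"pad")
blob((100,100,60),(125,255,255),(355,200,400,262),.052,"fpads")
for n,(u,v) in dict(front=(150,253),frontL=(117,253),frontR=(184,253),handle=(150,268),floor=(150,220),cabTL=(122,125),cabTR=(190,125),frontcab=(150,195)).items():
    print(n,P[v,u].round(3))
# cabinet top points, front-board top
Q=P.reshape(-1,3)
uu=np.zeros(d.shape,bool);uu[110:215,100:205]=1
m=(uu&(abs(P[...,2]-.15)<.006)).astype(np.uint8)
k=max(cv2.findContours(m,0,2)[0],key=cv2.contourArea);rc=cv2.minAreaRect(k);b=onplane(c,cv2.boxPoints(rc),.15);print("cabtop",b.round(3))
uu[:]=0;uu[235:285,100:205]=1
m=(uu&(abs(P[...,2]-.112)<.008))
q=P[m];print("handle z112",q[:,:2].min(0),q[:,:2].max(0),m.sum())
m=(uu&(P[...,2]>.125)).astype(np.uint8);q=P[m>0];print("front top",q.min(0).round(3),q.max(0).round(3),m.sum())
x,y,w,h=350,195,55,70
cv2.imwrite("pics/f0.png",cv2.resize(p[y:y+h,x:x+w,::-1],None,fx=8,fy=8,interpolation=2))
E
python3 m1.py
```

```text
pack ctr [ 0.4494 -0.0974] len [0.078  0.0472] ang -19.3 px 380.5 zmed 0.025
jar ctr [0.444  0.0246] len [0.0381 0.0354] ang -90.6 px 125.0 zmed 0.049
pad ctr [ 0.6697 -0.0063] len [0.2219 0.1769] ang -179.9 px 1854.0 zmed 0.019
fpads ctr [ 0.4928 -0.2805] len [0.0279 0.0055] ang -159.5 px 7.0 zmed 0.051
front [0.413 0.346 0.137]
frontL [0.414 0.438 0.136]
frontR [0.417 0.259 0.099]
handle [0.373 0.349 0.12 ]
floor [0.515 0.364 0.085]
cabTL [ 0.845  0.493 -0.003]
cabTR [0.782 0.244 0.144]
frontcab [0.573 0.349 0.152]
cabtop [[0.569 0.44  0.15 ]
 [0.805 0.44  0.15 ]
 [0.789 0.243 0.15 ]
 [0.555 0.25  0.15 ]]
handle z112 [0.36746981 0.25818571] [0.46792522 0.43671524] 279
front top [ 0.247 -0.013  0.125] [0.465 0.441 1.485] 565
```

View pics/f0.png

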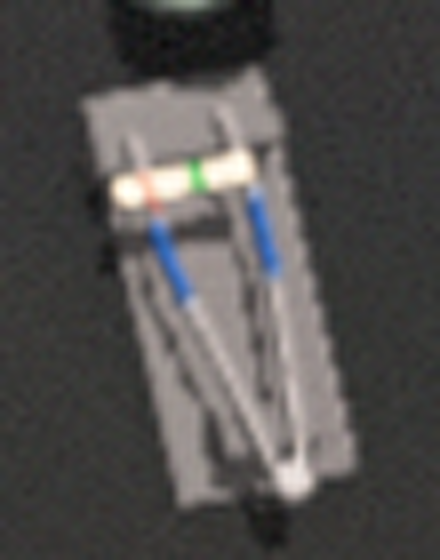

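The crop shows the forceps with tips up (+x), the two blue pads mid at about (377,226) in the full picture, bow at (387,255), the stand heading about +13°, pointer on the left arm. Set out towards the pack while refining the drawer from the same picture.

Call:
step_arm(
  increments=[
    [[2.2, 4.2, -0.3], [0, 0, -3.6]],
    [[2.2, 4.2, -0.3], [0, 0, -3.6]],
    [[2.2, 4.2, -0.3], [0, 0, -3.6]],
    [[2.2, 4.2, -0.3], [0, 0, -3.6]],
    [[2.2, 4.2, -0.3], [0, 0, -3.6]],
    [[2.2, 4.2, -0.3], [0, 0, -3.6]],
    [[2.2, 4.2, -0.3], [0, 0, -3.6]],
    [[2.2, 4.2, -0.3], [0, 0, -3.6]],
    [[2.2, 4.2, -0.3], [0, 0, -3.6]],
    [[2.2, 4.2, -0.3], [0, 0, -3.6]],
  ],
  fingers=0.8,
  grip_force=20,
)

```text
clock: 1.1
tool_pos: [0.4034, -0.1759, 0.2085]
eef_rot: [0.986, -0.166, -0.0, 0.0]
contact_force: [0.7, -0.4, 0.2]
opening: 0.802
finger_force: 0.0
```

```bash
cat > m2.py <<'E'
from h import *
c=r.calibration("top"); D=np.load("top0.npz"); P=cloud(c,D["d"])
def sel(x0,x1,y0,y1,z0,z1,n):
    m=(P[...,0]>x0)&(P[...,0]<x1)&(P[...,1]>y0)&(P[...,1]<y1)&(P[...,2]>z0)&(P[...,2]<z1)
    q=P[m]; l=cv2.fitLine(q[:,:2].astype(np.float32),cv2.DIST_HUBER,0,.01,.01).ravel()
    print(n,len(q),"mean",q.mean(0).round(4),"min",q.min(0).round(3),"max",q.max(0).round(3),"dir",np.degrees(np.arctan2(l[1],l[0])).round(2))
sel(.385,.44,.22,.46,.127,.145,"front top")
sel(.35,.39,.25,.43,.1,.125,"handle")
sel(.43,.56,.27,.42,.08,.09,"floor")
sel(.54,.82,.22,.46,.146,.156,"cab top")
for n,z0,z1 in(("rest",.035,.045),):
    sel(.38,.58,-.36,-.22,.02,.06,n)
E
python3 m2.py
```

```text
front top 465 mean [0.4183 0.3486 0.1358] min [0.407 0.257 0.127] max [0.44  0.441 0.145] dir 88.39
handle 168 mean [0.3754 0.3491 0.1164] min [0.367 0.3   0.106] max [0.39  0.401 0.124] dir 87.27
floor 1757 mean [0.4983 0.3511 0.0852] min [0.432 0.27  0.08 ] max [0.56 0.42 0.09] dir -53.16
cab top 4556 mean [0.6771 0.3417 0.1502] min [0.563 0.245 0.146] max [0.797 0.441 0.156] dir 22.17
rest 408 mean [ 0.4885 -0.2996  0.0461] min [ 0.407 -0.337  0.02 ] max [ 0.55  -0.254  0.06 ] dir 15.7
```

Call:
step_arm(
  increments=[
    [[1, 1.6, -0.5], [0, 0, 0]],
    [[1, 1.6, -0.5], [0, 0, 0]],
    [[1, 1.6, -0.5], [0, 0, 0]],
    [[1, 1.6, -0.5], [0, 0, 0]],
    [[0.6, 1.5, -0.5], [0, 0, 0]],
    [[0, 0, -1], [0, 0, 0]],
    [[0, 0, -1], [0, 0, 0]],
    [[0, 0, -1], [0, 0, 0]],
    [[0, 0, 0], [0, 0, 0]],
    [[0, 0, 0], [0, 0, 0]],
  ],
)

```text
clock: 2.1
tool_pos: [0.4483, -0.0995, 0.1534]
eef_rot: [0.986, -0.166, -0.001, 0.0]
contact_force: [0.3, 0.3, 0.5]
opening: 0.798
finger_force: 0.0
```

```bash
cat > m3.py <<'E'
from h import *
s=r.get_state();print(s["tool_pos"].round(4))
c,p,d=snap("wrist","w1"); hsv=cv2.cvtColor(p,cv2.COLOR_RGB2HSV)
m=cv2.inRange(hsv,(3,120,90),(16,255,255))
k=max(cv2.findContours(m,0,2)[0],key=cv2.contourArea);rc=cv2.minAreaRect(k)
b=onplane(c,cv2.boxPoints(rc),.026)[:,:2];print(rc,b.round(4),b.mean(0).round(4),[np.linalg.norm(b[i+1]-b[i]).round(4) for i in(0,1)],[np.degrees(np.arctan2(*(b[i+1]-b[i])[::-1])).round(1) for i in(0,1)])
E
python3 m3.py
```

```text
[ 0.4483 -0.0995  0.1534]
((275.5, 197.5), (91.0, 59.0), 90.0) [[ 0.495  -0.0892]
 [ 0.4803 -0.1317]
 [ 0.4091 -0.1088]
 [ 0.425  -0.0628]] [ 0.4524 -0.0981] [np.float64(0.045), np.float64(0.0748)] [np.float64(-109.1), np.float64(162.2)]
```

View pics/w1.png

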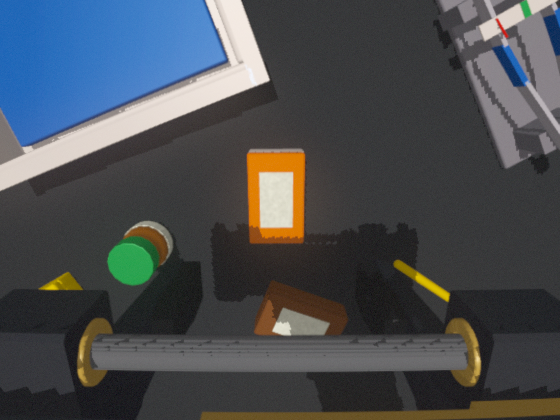

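The wrist view shows the pack square on at (276,197), jar at (135,258) well clear of the right/left fingers, brown box behind. Sizes match (75 x 45 mm); descend.

Call:
step_arm(
  increments=[
    [[0.4, 0.15, -2], [0, 0, 0.7]],
    [[0, 0, -2], [0, 0, 0]],
    [[0, 0, -2], [0, 0, 0]],
    [[0, 0, -2], [0, 0, 0]],
    [[0, 0, -2], [0, 0, 0]],
    [[0, 0, -2], [0, 0, 0]],
    [[0, 0, -1.5], [0, 0, 0]],
    [[0, 0, -0.9], [0, 0, 0]],
    [[0, 0, -0.4], [0, 0, 0]],
    [[0, 0, 0], [0, 0, 0]],
  ],
)

```text
clock: 3.15
tool_pos: [0.4539, -0.0966, 0.0146]
eef_rot: [0.987, -0.16, -0.001, -0.002]
contact_force: [0.7, -0.3, 0.2]
opening: 0.799
finger_force: 0.0
```

Call:
step_arm(
  increments=[
    [[0, 0, 0], [0, 0, 0]],
    [[0, 0, 0], [0, 0, 0]],
    [[0, 0, 0], [0, 0, 0]],
    [[0, 0, 0], [0, 0, 0]],
    [[0, 0, 0], [0, 0, 0]],
    [[0, 0, 0], [0, 0, 0]],
    [[0, 0, 0], [0, 0, 0]],
    [[0, 0, 0.5], [0, 0, 0]],
    [[0, 0, 1], [0, 0, 0]],
    [[0, 0, 1], [0, 0, 0]],
  ],
  fingers=0,
  grip_force=20,
)

```text
clock: 4.15
tool_pos: [0.4533, -0.096, 0.0403]
eef_rot: [0.987, -0.159, -0.002, -0.002]
contact_force: [0.5, 0.4, -1.4]
opening: 0.507
finger_force: 20.0
```

Call:
step_arm(
  increments=[
    [[0, 0, 3], [0, 0, 0]],
    [[0, 0, 4], [0, 0, 0]],
    [[0, 0, 4], [0, 0, 0]],
    [[0, 1, 4], [0, 0, 1]],
    [[0.3, 3, 2], [0, 0, 2]],
    [[0.4, 4, 0], [0, 0, 2.2]],
    [[0.4, 4, 0], [0, 0, 2.2]],
    [[0.4, 4, 0], [0, 0, 2.2]],
    [[0.4, 4, 0], [0, 0, 2.2]],
    [[0.4, 4, 0], [0, 0, 2.2]],
  ],
)

```text
clock: 5.15
tool_pos: [0.4758, 0.1456, 0.2104]
eef_rot: [0.999, -0.037, -0.002, -0.002]
contact_force: [1.3, -0.0, -1.1]
opening: 0.509
finger_force: 20.0
```

Call:
step_arm(
  increments=[
    [[0.2, 4, 0], [0, 0, 2.4]],
    [[0.2, 4, 0], [0, 0, 0]],
    [[0.2, 4, 0], [0, 0, 0]],
    [[0.2, 4, 0], [0, 0, 0]],
    [[0, 3, 0], [0, 0, 0]],
    [[0, 1.4, 0], [0, 0, 0]],
    [[0, 0, 0], [0, 0, 0]],
    [[0, 0, 0], [0, 0, 0]],
    [[0, 0, 0], [0, 0, 0]],
    [[0, 0, 0], [0, 0, 0]],
  ],
)

```text
clock: 6.15
tool_pos: [0.485, 0.3457, 0.21]
eef_rot: [1.0, -0.018, -0.002, -0.001]
contact_force: [-0.1, -0.4, -0.5]
opening: 0.507
finger_force: 20.0
```

```bash
cat > m4.py <<'E'
from h import *
s=r.get_state();print(s["tool_pos"].round(4),s["eef_rot"].round(3),s["finger_force"])
c,p,d=snap("wrist","w2");P=cloud(c,d)
m=(abs(P[...,2]-.136)<.006)&(P[...,0]<.45)&(P[...,0]>.38)&(P[...,1]>.2)&(P[...,1]<.5)
q=P[m]
if len(q)>20:print("front",len(q),q.mean(0).round(4),q.min(0).round(4),q.max(0).round(4))
m=(abs(P[...,2]-.128)<.006)&(P[...,0]<.56)&(P[...,0]>.44)&(P[...,1]>.2)&(P[...,1]<.5)
for n,k in(("R",P[...,1]<.34),("L",P[...,1]>.36)):
    q=P[m&k]
    if len(q)>5:print("side",n,len(q),np.percentile(q,[5,50,95],0).round(3).tolist())
m=(abs(P[...,2]-.085)<.006)&(P[...,0]<.6)&(P[...,0]>.38)&(P[...,1]>.25)&(P[...,1]<.45)
q=P[m]
if len(q):print("floor",len(q),np.percentile(q,[1,50,99],0).round(3).tolist())
E
python3 m4.py
```

```text
[0.485  0.3457 0.21  ] [ 1.    -0.018 -0.002 -0.001] 19.999319091439247
front 198 [0.4214 0.3404 0.1355] [0.4099 0.2625 0.13  ] [0.4289 0.4338 0.1395]
side R 2017 [[0.447, 0.268, 0.123], [0.509, 0.272, 0.128], [0.555, 0.275, 0.129]]
side L 2047 [[0.447, 0.421, 0.123], [0.508, 0.424, 0.128], [0.555, 0.428, 0.129]]
floor 26682 [[0.438, 0.274, 0.083], [0.524, 0.348, 0.085], [0.571, 0.422, 0.089]]
```

View pics/w2.png

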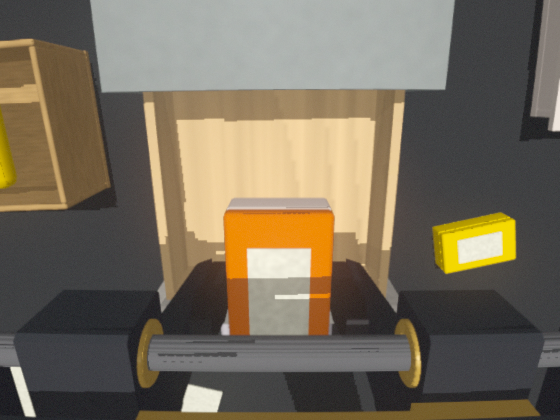

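The wrist view shows the pack (278,265) held square over the open drawer, centred between its sides (165 to 385 px). Lower it.

Call:
step_arm(
  increments=[
    [[0.2, 0.2, -1.5], [0, 0, 0]],
    [[0.2, 0, -1.5], [0, 0, 0]],
    [[0, 0, -1.5], [0, 0, 0]],
    [[0, 0, -1.5], [0, 0, 0]],
    [[0, 0, -1.5], [0, 0, 0]],
    [[0, 0, -1], [0, 0, 0]],
    [[0, 0, -0.8], [0, 0, 0]],
    [[0, 0, -0.5], [0, 0, 0]],
    [[0, 0, 0], [0, 0, 0]],
    [[0, 0, 0], [0, 0, 0]],
  ],
)

```text
clock: 7.2
tool_pos: [0.4889, 0.3498, 0.112]
eef_rot: [1.0, -0.017, -0.001, -0.002]
contact_force: [-0.3, -0.1, -1.2]
opening: 0.506
finger_force: 20.0
```

Call:
step_arm(
  increments=[
    [[0, 0, -0.3], [0, 0, 0]],
    [[0, 0, -0.3], [0, 0, 0]],
    [[0, 0, -0.2], [0, 0, 0]],
    [[0, 0, -0.1], [0, 0, 0]],
    [[0, 0, -0.1], [0, 0, 0]],
    [[0, 0, -0.1], [0, 0, 0]],
    [[0, 0, -0.1], [0, 0, 0]],
    [[0, 0, 0], [0, 0, 0]],
    [[0, 0, 0], [0, 0, 0]],
    [[0, 0, 0], [0, 0, 0]],
  ],
)

```text
clock: 8.2
tool_pos: [0.4889, 0.3498, 0.1]
eef_rot: [1.0, -0.017, -0.001, -0.002]
contact_force: [-0.6, -0.8, 3.5]
opening: 0.506
finger_force: 20.0
```

Contact with the floor (+4.5 N). Release, then rise.

Call:
step_arm(
  increments=[
    [[0, 0, 0], [0, 0, 0]],
    [[0, 0, 0], [0, 0, 0]],
    [[0, 0, 0], [0, 0, 0]],
    [[0, 0, 0], [0, 0, 0]],
    [[0, 0, 0], [0, 0, 0]],
    [[0, 0, 0], [0, 0, 0]],
    [[0, 0, 1], [0, 0, 0]],
    [[0, 0, 2], [0, 0, 0]],
    [[0, 0, 3], [0, 0, 0]],
    [[0, 0, 4], [0, 0, 0]],
  ],
  fingers=0.8,
)

```text
clock: 9.2
tool_pos: [0.4876, 0.3492, 0.2002]
eef_rot: [1.0, -0.017, -0.003, -0.001]
contact_force: [0.6, -0.0, -0.3]
opening: 0.796
finger_force: 0.0
```

Run:
```python
from h import *
s=r.get_state();print(s["tool_pos"].round(4),s["opening"])
c,p,d=snap("wrist","w3"); hsv=cv2.cvtColor(p,cv2.COLOR_RGB2HSV);P=cloud(c,d)
m=cv2.inRange(hsv,(3,120,90),(13,255,255));m[:,:200]=0;m[:,400:]=0
q=P[m>0];q=q[(q[:,2]>.07)&(q[:,2]<.14)];print(len(q),np.percentile(q,[2,50,98],0).round(4))
t=q[q[:,2]>.1];l=cv2.fitLine(t.astype(np.float32),2,0,.01,.01).ravel()
A=np.c_[t[:,:2],np.ones(len(t))];print("plane",np.linalg.lstsq(A,t[:,2],rcond=None)[0])
```

```text
[0.4876 0.3492 0.2002] 0.7963985818357645
862 [[0.4512 0.3299 0.108 ]
 [0.4603 0.3509 0.1108]
 [0.5253 0.3718 0.1121]]
plane [-0.02777274 -0.0006379   0.12384767]
```

Call:
step_arm(
  increments=[
    [[-2, 0, 0], [0, 0, 0]],
    [[-3, 0, 0], [0, 0, 0]],
    [[-3, 0, 0], [0, 0, 0]],
    [[-3, 0, 0], [0, 0, 0]],
    [[-3, 0.2, 0], [0, 0, 0]],
    [[-2, 0, 0], [0, 0, 0]],
    [[0, 0, 0], [0, 0, 0]],
    [[0, 0, -1], [0, 0, 0]],
    [[0, 0, -2], [0, 0, 0]],
    [[0, 0, -1], [0, 0, 0]],
  ],
  fingers=0,
  grip_force=10,
)

```text
clock: 10.25
tool_pos: [0.3299, 0.3514, 0.1584]
eef_rot: [1.0, -0.017, -0.001, -0.001]
contact_force: [0.6, -0.4, 0.4]
opening: 0.007
finger_force: 0.0
```

Call:
step_arm(
  increments=[
    [[0, 0, -1.5], [0, 0, 0]],
    [[0, 0, -1.5], [0, 0, 0]],
    [[0, 0, -1.5], [0, 0, 0]],
    [[0, 0, -1], [0, 0, 0]],
    [[0, 0, -0.6], [0, 0, 0]],
    [[0, 0, 0], [0, 0, 0]],
    [[0, 0, 0], [0, 0, 0]],
    [[0, 0, 0], [0, 0, 0]],
    [[0, 0, 0], [0, 0, 0]],
    [[0, 0, 0], [0, 0, 0]],
  ],
)

```text
clock: 11.25
tool_pos: [0.3287, 0.352, 0.099]
eef_rot: [1.0, -0.016, -0.002, -0.002]
contact_force: [0.0, -0.1, -0.6]
opening: 0.005
finger_force: 0.0
```

Call:
step_arm(
  increments=[
    [[1.5, 0, 0], [0, 0, 0]],
    [[1, 0, 0], [0, 0, 0]],
    [[1, 0, 0], [0, 0, 0]],
    [[1.5, 0, 0], [0, 0, 0]],
    [[1.5, -0.1, 0], [0, 0, 0]],
    [[1.5, -0.1, 0], [0, 0, 0]],
    [[1.5, -0.1, 0], [0, 0, 0]],
    [[1.5, -0.1, 0], [0, 0, 0]],
    [[1.5, 0, 0], [0, 0, 0]],
    [[1, 0, 0], [0, 0, 0]],
  ],
)

```text
clock: 12.25
tool_pos: [0.4652, 0.3472, 0.0986]
eef_rot: [1.0, -0.017, -0.002, -0.001]
contact_force: [-2.3, -0.4, 0.2]
opening: 0.004
finger_force: 0.7
```

Call:
step_arm(
  increments=[
    [[0.5, 0, 0], [0, 0, 0]],
    [[0.5, 0, 0], [0, 0, 0]],
    [[0.5, 0, 0], [0, 0, 0]],
    [[0.5, 0, 0], [0, 0, 0]],
    [[0.4, 0, 0], [0, 0, 0]],
    [[0.3, 0, 0], [0, 0, 0]],
    [[0.3, 0, 0], [0, 0, 0]],
    [[0, 0, 0], [0, 0, 0]],
    [[0, 0, 0], [0, 0, 0]],
    [[0, 0, 0], [0, 0, 0]],
  ],
)

```text
clock: 13.25
tool_pos: [0.4938, 0.3481, 0.0988]
eef_rot: [1.0, -0.016, -0.001, -0.002]
contact_force: [-0.5, 0.1, -0.1]
opening: 0.003
finger_force: 0.0
```

Call:
step_arm(
  increments=[
    [[0.4, 0, 0], [0, 0, 0]],
    [[0.4, 0, 0], [0, 0, 0]],
    [[0.3, 0, 0], [0, 0, 0]],
    [[0.3, 0, 0], [0, 0, 0]],
    [[0.2, 0, 0], [0, 0, 0]],
    [[0, 0, 0], [0, 0, 0]],
    [[0, 0, 0], [0, 0, 0]],
    [[0, 0, 0], [0, 0, 0]],
    [[0, 0, 0], [0, 0, 0]],
    [[0, 0, 0], [0, 0, 0]],
  ],
)

```text
clock: 14.25
tool_pos: [0.5033, 0.348, 0.0983]
eef_rot: [1.0, -0.016, -0.008, -0.001]
contact_force: [-12.8, -0.6, 10.6]
opening: 0.007
finger_force: 6.7
```

Run:
```python
from h import *
s=r.get_state();print(s["tool_pos"].round(4),s["contact_force"].round(1))
c,p,d=snap("top","t2");P=cloud(c,d)
m=(P[...,0]>.48)&(P[...,0]<.62)&(P[...,1]>.24)&(P[...,1]<.29)
q=P[m]
for z0,z1,n in((.125,.142,"front top"),(.146,.156,"cab top")):
    t=q[(q[:,2]>z0)&(q[:,2]<z1)];print(n,len(t),np.percentile(t[:,0],[3,50,97]).round(3) if len(t) else "")
cv2.imwrite("pics/t2c.png",cv2.resize(p[110:290,95:215,::-1],None,fx=3,fy=3))
```

```text
[0.5033 0.348  0.0983] [-12.8  -0.6  10.6]
front top 104 [0.549 0.56  0.611]
cab top 243 [0.564 0.591 0.619]
```

View pics/t2c.png

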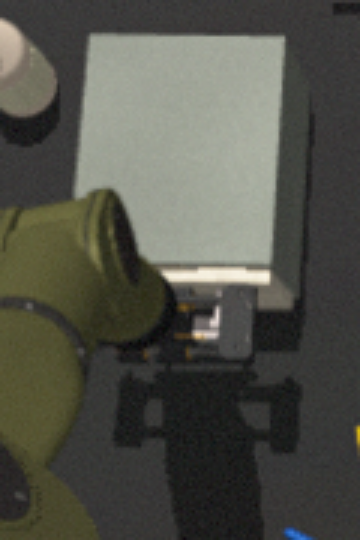

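The crop shows the drawer front flush against the cabinet's front, with the gripper at the handle; the force rose to 13 N, so it is at its stop. One more small push to confirm, then back off.

Call:
step_arm(
  increments=[
    [[0.1, 0, 0], [0, 0, 0]],
    [[0.1, 0, 0], [0, 0, 0]],
    [[0, 0, 0], [0, 0, 0]],
    [[0, 0, 0], [0, 0, 0]],
    [[0, 0, 0], [0, 0, 0]],
    [[0, 0, 0], [0, 0, 0]],
    [[0, 0, 0], [0, 0, 0]],
    [[0, 0, 0], [0, 0, 0]],
    [[0, 0, 0], [0, 0, 0]],
    [[0, 0, 0], [0, 0, 0]],
  ],
)

```text
clock: 15.3
tool_pos: [0.5033, 0.3479, 0.0983]
eef_rot: [1.0, -0.015, -0.01, -0.001]
contact_force: [-17.1, -1.8, 14.2]
opening: 0.004
finger_force: 8.7
```

Call:
step_arm(
  increments=[
    [[-1, 0, 0], [0, 0, 0]],
    [[-2, 0, 0], [0, 0, 0]],
    [[-3, 0, 0], [0, 0, 0]],
    [[-1, 0, 2], [0, 0, 0]],
    [[0, 0, 4], [0, 0, 0]],
    [[0, 0, 4], [0, 0, 0]],
    [[0, -2, 2], [0, 0, 1]],
    [[0, -4, 0], [0, 0, 2]],
    [[0, -4, 0], [0, 0, 2]],
    [[0, -4, 0], [0, 0, 2]],
  ],
  fingers=0.75,
)

```text
clock: 16.3
tool_pos: [0.4427, 0.2063, 0.2192]
eef_rot: [0.999, 0.045, -0.0, -0.001]
contact_force: [-0.3, 0.3, -0.6]
opening: 0.752
finger_force: 0.0
```

Call:
step_arm(
  increments=[
    [[0.5, -4.5, 0], [0, 0, 2]],
    [[0.5, -4.5, 0], [0, 0, 2]],
    [[0.5, -4.5, 0], [0, 0, 2]],
    [[0.5, -4.5, 0], [0, 0, 2]],
    [[0.5, -4.5, 0], [0, 0, 0]],
    [[0, -4.5, 0], [0, 0, 0]],
    [[0, -4.5, 0], [0, 0, 0]],
    [[0, -4.5, 0], [0, 0, 0]],
    [[0, -4.5, 0], [0, 0, 0]],
    [[0, -4, 0], [0, 0, 0]],
  ],
)

```text
clock: 17.3
tool_pos: [0.4667, -0.2409, 0.219]
eef_rot: [0.994, 0.113, -0.001, 0.0]
contact_force: [0.5, 0.2, 0.6]
opening: 0.75
finger_force: 0.0
```

Run:
```python
from h import *
s=r.get_state();print(s["tool_pos"].round(4))
c,p,d=snap("top","t3");P=cloud(c,d)
m=(P[...,0]>.48)&(P[...,0]<.62)&(P[...,1]>.26)&(P[...,1]<.42)
q=P[m]
for z0,z1,n in((.130,.142,"front top"),(.147,.156,"cab top"),(.105,.12,"handle")):
    t=q[(q[:,2]>z0)&(q[:,2]<z1)];print(n,len(t),np.percentile(t[:,0],[3,50,97]).round(3) if len(t) else "")
D=np.load("top0.npz");P0=cloud(c,D["d"])
def blues(p,P):
    hsv=cv2.cvtColor(p,cv2.COLOR_RGB2HSV);m=cv2.inRange(hsv,(100,90,50),(128,255,255))
    m[:195]=0;m[265:]=0;m[:,:350]=0;m[:,405:]=0
    for k in cv2.findContours(m,0,2)[0]:
        if cv2.contourArea(k)>2:
            mm=np.zeros(m.shape,np.uint8);cv2.drawContours(mm,[k],-1,1,-1);v,u=np.nonzero(mm)
            print(len(u),u.mean(),v.mean(),onplane(c,[[u.mean(),v.mean()]],.051)[0].round(4))
blues(D["p"],P0)
```

```text
[ 0.4667 -0.2409  0.219 ]
front top 327 [0.55  0.559 0.568]
cab top 878 [0.567 0.593 0.618]
handle 218 [0.514 0.528 0.553]
24 370.7916666666667 227.125 [ 0.4935 -0.2801  0.051 ]
19 382.4736842105263 224.10526315789474 [ 0.5021 -0.3152  0.051 ]
```

Call:
step_arm(
  increments=[
    [[1, -2, -1], [0, 0, 0.4]],
    [[1, -2, -1], [0, 0, 0.4]],
    [[1.1, -1.7, -1], [0, 0, 0]],
    [[0, 0, -1], [0, 0, 0]],
    [[0, 0, -1], [0, 0, 0]],
    [[0, 0, -1], [0, 0, 0]],
    [[0, 0, 0], [0, 0, 0]],
    [[0, 0, 0], [0, 0, 0]],
    [[0, 0, 0], [0, 0, 0]],
    [[0, 0, 0], [0, 0, 0]],
  ],
)

```text
clock: 18.35
tool_pos: [0.4979, -0.2943, 0.1593]
eef_rot: [0.993, 0.121, -0.001, -0.001]
contact_force: [-0.3, 1.0, -0.3]
opening: 0.751
finger_force: 0.0
```

```bash
cat > m5.py <<'E'
from h import *
import sys
s=r.get_state();print(s["tool_pos"].round(4),s["eef_rot"].round(4))
c,p,d=snap("wrist",sys.argv[1]);P=cloud(c,d)
hsv=cv2.cvtColor(p,cv2.COLOR_RGB2HSV);m=cv2.inRange(hsv,(100,90,50),(128,255,255))
C=[]
for k in cv2.findContours(m,0,2)[0]:
    a=cv2.contourArea(k)
    if 100<a<6000:
        b=cv2.minAreaRect(k);w=onplane(c,cv2.boxPoints(b),.052)
        ee=[w[1]-w[0],w[2]-w[1]];L=[np.linalg.norm(v) for v in ee];e=ee[int(np.argmax(L))]
        ctr=onplane(c,[b[0]],.052)[0]
        mm=np.zeros(m.shape,np.uint8);cv2.drawContours(mm,[k],-1,1,-1)
        print(a,np.round(b[0],0),"ctr",ctr.round(4),"L",np.round(L,4),"dir",np.degrees(np.arctan2(e[1],e[0])).round(1),"z",np.median(P[mm>0][:,2]).round(4))
        C.append(ctr)
if len(C)==2:
    l,q=sorted(C,key=lambda v:-v[1]);g=(l-q)[:2];print("mid",((l+q)/2).round(4),"sep",np.linalg.norm(g).round(4),"heading",np.degrees(np.arctan2(-g[0],g[1])).round(1))
E
python3 m5.py w4
```

```text
[ 0.4979 -0.2943  0.1593] [ 9.926e-01  1.212e-01 -1.500e-03 -9.000e-04]
185.5 [261. 210.] ctr [ 0.4955 -0.2812  0.052 ] L [0.0045 0.0313] dir -160.0 z 0.0519
192.5 [309. 209.] ctr [ 0.5048 -0.3156  0.052 ] L [0.031  0.0048] dir 10.7 z 0.0518
2171.0 [21. 29.] ctr [ 0.5793 -0.0981  0.052 ] L [0.0289 0.0359] dir -175.5 z 0.0189
```

View pics/w4.png

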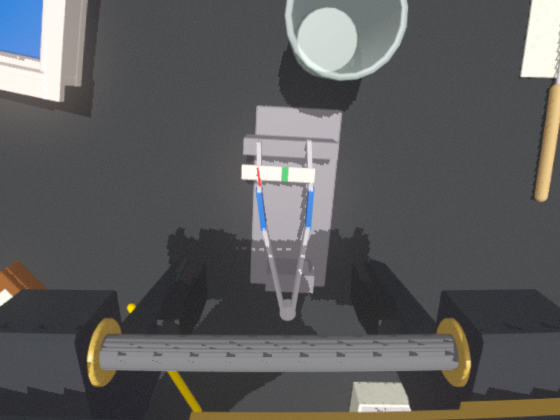

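The wrist view shows the forceps between the pads at (261,210) and (309,209); the −y arm's pad heads 10.7°, which is also the scale's and stand's heading, and the beaker (345,30) is well ahead. Grip point (0.500, −0.298); heading of the tool to 10.7°.

Call:
step_arm(
  increments=[
    [[0.2, -0.4, -1], [0, 0, -1.6]],
    [[0, 0, -2], [0, 0, -1.6]],
    [[0, 0, -2], [0, 0, 0]],
    [[0, 0, -2], [0, 0, 0]],
    [[0, 0, -2], [0, 0, 0]],
    [[0, 0, -1.5], [0, 0, 0]],
    [[0, 0, -1], [0, 0, 0]],
    [[0, 0, -0.5], [0, 0, 0]],
    [[0, 0, 0], [0, 0, 0]],
    [[0, 0, 0], [0, 0, 0]],
  ],
)

```text
clock: 19.4
tool_pos: [0.5, -0.2986, 0.0392]
eef_rot: [0.996, 0.093, -0.001, -0.001]
contact_force: [0.7, 0.5, 0.7]
opening: 0.747
finger_force: 0.0
```

Aligned; go the last 1.3 cm down, then close lightly.

Call:
step_arm(
  increments=[
    [[0, 0, -0.5], [0, 0, 0]],
    [[0, 0, -0.5], [0, 0, 0]],
    [[0, 0, -0.3], [0, 0, 0]],
    [[0, 0, 0], [0, 0, 0]],
    [[0, 0, 0], [0, 0, 0]],
    [[0, 0, 0], [0, 0, 0]],
    [[0, 0, 0], [0, 0, 0]],
    [[0, 0, 0], [0, 0, 0]],
    [[0, 0, 0], [0, 0, 0]],
    [[0, 0, 0], [0, 0, 0]],
  ],
)

```text
clock: 20.4
tool_pos: [0.4996, -0.2983, 0.0257]
eef_rot: [0.996, 0.093, -0.002, -0.001]
contact_force: [0.9, 0.6, 0.1]
opening: 0.748
finger_force: 0.0
```

Call:
step_arm(
  increments=[
    [[0, 0, 0], [0, 0, 0]],
    [[0, 0, 0], [0, 0, 0]],
    [[0, 0, 0], [0, 0, 0]],
    [[0, 0, 0], [0, 0, 0]],
    [[0, 0, 0], [0, 0, 0]],
    [[0, 0, 0], [0, 0, 0]],
    [[0, 0, 0], [0, 0, 0]],
    [[0, 0, 0], [0, 0, 0]],
    [[0, 0, 0], [0, 0, 0]],
    [[0, 0, 0], [0, 0, 0]],
  ],
  fingers=0.36,
  grip_force=6,
)

```text
clock: 21.4
tool_pos: [0.4996, -0.2982, 0.0257]
eef_rot: [0.996, 0.093, -0.002, -0.001]
contact_force: [0.7, 0.5, 0.0]
opening: 0.362
finger_force: 5.4
```

```bash
python3 m5.py w5
```

```text
[ 0.4996 -0.2982  0.0257] [ 0.9956  0.0933 -0.0019 -0.0013]
727.5 [244. 305.] ctr [ 0.501  -0.2847  0.052 ] L [0.0059 0.0266] dir -161.9 z 0.0517
652.5 [313. 300.] ctr [ 0.5082 -0.3099  0.052 ] L [0.0045 0.0303] dir -165.0 z 0.0519
mid [ 0.5046 -0.2973  0.052 ] sep 0.0262 heading 15.9
```

View pics/w5.png

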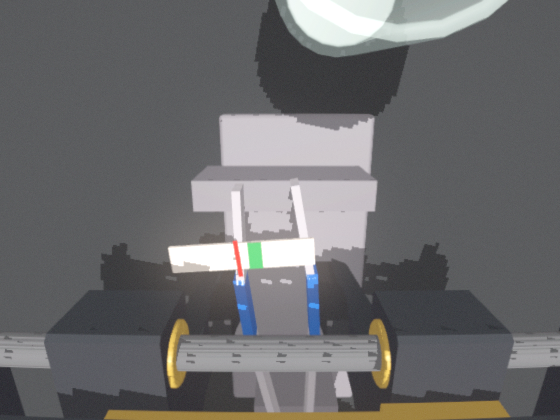

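The view shows both pads held between the fingers, red pointer at (238,258) just left of the green band (255,255). Squeeze a little further, to 26.5 mm.

Call:
step_arm(
  increments=[
    [[0, 0, 0], [0, 0, 0]],
    [[0, 0, 0], [0, 0, 0]],
    [[0, 0, 0], [0, 0, 0]],
    [[0, 0, 0], [0, 0, 0]],
    [[0, 0, 0], [0, 0, 0]],
    [[0, 0, 0], [0, 0, 0]],
    [[0, 0, 0], [0, 0, 0]],
    [[0, 0, 0], [0, 0, 0]],
    [[0, 0, 0], [0, 0, 0]],
    [[0, 0, 0], [0, 0, 0]],
  ],
  fingers=0.3,
  grip_force=8,
)

```text
clock: 22.45
tool_pos: [0.4996, -0.2983, 0.0257]
eef_rot: [0.996, 0.093, -0.002, -0.001]
contact_force: [0.5, 0.3, -0.6]
opening: 0.3
finger_force: 7.2
```

```bash
cat > m6.py <<'E'
from h import *
import sys
c,p,d=snap("wrist",sys.argv[1]); hsv=cv2.cvtColor(p,cv2.COLOR_RGB2HSV)
red=cv2.inRange(hsv,(0,140,90),(5,255,255))|cv2.inRange(hsv,(174,140,90),(180,255,255)); gr=cv2.inRange(hsv,(45,100,60),(80,255,255))
for n,m in(("red",red),("green",gr)):
    m=m.copy();m[:180]=0;m[320:]=0;m[:,:150]=0;m[:,380:]=0
    for k in cv2.findContours(m,0,2)[0]:
        if cv2.contourArea(k)>20:print(n,cv2.contourArea(k),cv2.boundingRect(k))
s=r.get_state();print(s["tool_pos"].round(4),s["eef_rot"].round(3),s["opening"],s["finger_force"],s["contact_force"].round(1))
E
python3 m6.py w6; python3 m5.py w6b
```

```text
red 81.5 (242, 242, 8, 34)
green 54.5 (238, 247, 6, 25)
[ 0.4996 -0.2983  0.0257] [ 0.996  0.093 -0.002 -0.001] 0.30087303844724933 7.20525705779437 [ 0.  -0.3  0.8]
[ 0.4996 -0.2983  0.0257] [ 0.9956  0.0933 -0.0019 -0.0012]
659.0 [250. 306.] ctr [ 0.5012 -0.2871  0.052 ] L [0.0056 0.026 ] dir -163.0 z 0.0517
564.5 [305. 299.] ctr [ 0.508  -0.3071  0.052 ] L [0.0041 0.0312] dir -163.1 z 0.0519
mid [ 0.5046 -0.2971  0.052 ] sep 0.0211 heading 18.7
```

View pics/w6.png

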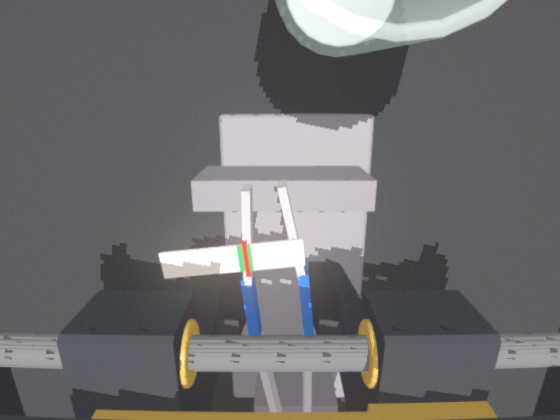

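The pointer (246,258) now stands in the middle of the green band. Lift.

Call:
step_arm(
  increments=[
    [[0, 0, 0.3], [0, 0, 0]],
    [[0, 0, 0.5], [0, 0, 0]],
    [[0, 0, 0.8], [0, 0, 0]],
    [[0, 0, 1], [0, 0, 0]],
    [[0, 0, 1], [0, 0, 0]],
    [[0, 0, 1.5], [0, 0, 0]],
    [[0, 0, 1.5], [0, 0, 0]],
    [[0, 0, 1], [0, 0, 0]],
    [[0, 0, 0.5], [0, 0, 0]],
    [[0, 0, 0], [0, 0, 0]],
  ],
)

```text
clock: 23.55
tool_pos: [0.5, -0.2984, 0.1076]
eef_rot: [0.996, 0.093, -0.001, -0.001]
contact_force: [-0.5, -0.1, -1.3]
opening: 0.302
finger_force: 6.8
```

```bash
python3 m6.py w7
cat > m7.py <<'E'
from h import *
c,p,d=snap("wrist");P=cloud(c,d); z=r.get_state()["tool_pos"][2]
m=(P[...,2]>z-.03)&(P[...,2]<z+.06)
m[300:]=0
q=P[m];print(len(q),np.percentile(q,[2,50,98],0).round(3))
l=cv2.fitLine(q.astype(np.float32),2,0,.01,.01).ravel();print("dir",l[:3].round(3),"mean",l[3:].round(3))
E
python3 m7.py
```

```text
red 72.5 (242, 255, 7, 31)
green 89.0 (248, 259, 7, 22)
[ 0.4996 -0.2982  0.1069] [ 0.996  0.093 -0.002 -0.001] 0.30289551276473925 6.798655314050848 [-0.3 -0.  -1. ]
10767 [[ 0.505 -0.33   0.082]
 [ 0.522 -0.292  0.136]
 [ 0.623 -0.257  0.144]]
dir [ 0.86  -0.238 -0.452] mean [ 0.541 -0.294  0.124]
```

```bash
cat > m8.py <<'E'
from h import *
s=r.get_state();T=s["tool_pos"]
c,p,d=snap("wrist");P=cloud(c,d);hsv=cv2.cvtColor(p,cv2.COLOR_RGB2HSV)
near=(P[...,2]>T[2]-.03)&(P[...,2]<T[2]+.05)&(d>0)
b=(cv2.inRange(hsv,(100,90,50),(128,255,255))>0)&near;b[:230]=0
w=(cv2.inRange(hsv,(0,0,150),(180,60,255))>0)&near;w[:200]=0;w[300:]=0;w[:,:120]=0;w[:,400:]=0
g=cv2.inRange(hsv,(40,70,40),(85,255,255))>0;rd=(cv2.inRange(hsv,(0,120,80),(8,255,255))>0)|(cv2.inRange(hsv,(172,120,80),(180,255,255))>0)
print("T",T.round(4),"open",s["opening"].round(4),"ff",s["finger_force"].round(2))
for n,m in(("blue",b),("white",w)):
    q=P[m];print(n,len(q),q.mean(0).round(4),np.percentile(q[:,2],[10,50,90]).round(4))
for v in range(258,282,3):
    print(v,"G",np.nonzero(g[v,150:400])[0]+150,"R",np.nonzero(rd[v,150:400])[0]+150)
bq=P[b];A=np.c_[bq[:,:2],np.ones(len(bq))];print("blue plane",np.linalg.lstsq(A,bq[:,2],rcond=None)[0].round(3))
E
python3 m8.py
```

```text
Traceback (most recent call last):
  File "m8.py", line 8, in <module>
    print("T",T.round(4),"open",s["opening"].round(4),"ff",s["finger_force"].round(2))
                                ^^^^^^^^^^^^^^^^^^
AttributeError: 'float' object has no attribute 'round'
```

```bash
sed -i 's/s\["opening"\].round(4)/s["opening"]/;s/s\["finger_force"\].round(2)/s["finger_force"]/' m8.py; python3 m8.py
```

```text
T [ 0.4993 -0.298   0.1062] open 0.2995744904134926 ff 6.800016622437397
blue 1230 [ 0.4994 -0.2953  0.131 ] [0.1251 0.1319 0.1351]
white 4957 [ 0.5239 -0.2826  0.1386] [0.1357 0.1389 0.1418]
258 G [] R [242 243 244 245 246]
261 G [241 247 248 249 250 251 252 253] R [242 243 244 245 246]
264 G [241 248 249 250 251 252 253] R [243 244 245 246]
267 G [241 248 249 250 251 252 253] R [243 244 245 246]
270 G [242 248 249 250 251 252 253 254] R [243 244 245 246 247]
273 G [242 249 250 251 252 253 254] R [244 245 246 247]
276 G [242 249 250 251 252 253 254] R [244 245 246 247]
279 G [243 249 250 251 252 253 254] R [244 245 246 247 248]
blue plane [ 0.243 -0.098 -0.019]
```

Call:
step_arm(
  increments=[
    [[0, 0, 0.3], [0, 0, 0]],
    [[0, 0, 0.6], [-0.4, 1.3, 0]],
    [[0, 0, 0.8], [-0.4, 1.3, 0]],
    [[0, 0, 0.8], [-0.4, 1.3, 0]],
    [[0, 0, 0.8], [-0.4, 1.3, 0]],
    [[0, 0, 0.8], [-0.4, 1.3, 0]],
    [[0, 0, 0.8], [-0.4, 1.3, 0]],
    [[0, 0, 0.6], [-0.4, 1.3, 0]],
    [[0, 0, 0.4], [-0.4, 1.3, 0]],
    [[0, 0, 0], [0, 0, 0]],
  ],
  fingers=0.29,
  grip_force=8,
)

```text
clock: 24.75
tool_pos: [0.5006, -0.2977, 0.1656]
eef_rot: [0.991, 0.093, -0.094, 0.018]
contact_force: [0.3, 0.6, -0.4]
opening: 0.293
finger_force: 7.2
```

```bash
python3 m8.py
```

```text
T [ 0.5006 -0.2977  0.1656] open 0.29280987445837925 ff 7.185873444150275
blue 1344 [ 0.5058 -0.2939  0.1898] [0.1838 0.1905 0.1933]
white 4857 [ 0.5308 -0.2802  0.1923] [0.1898 0.1926 0.1952]
258 G [] R [243 244 245 246 247]
261 G [238 239 240 241 242 249 250 251] R [244 245 246 247]
264 G [239 240 241 242 243 249 250 251 252] R [244 245 246 247 248]
267 G [239 240 241 242 243 249 250 251 252] R [244 245 246 247 248]
270 G [240 241 242 243 250 251 252] R [245 246 247 248]
273 G [240 241 242 243 250 251 252] R [245 246 247 248]
276 G [240 241 242 243 244 250 251 252 253] R [245 246 247 248 249]
279 G [241 242 243 244 251 252 253] R [246 247 248 249]
blue plane [ 0.077 -0.123  0.114]
```

The pointer is centred in the band and the forceps are near level. Carry them over the pad.

Call:
step_arm(
  increments=[
    [[0, 1, 0], [0, 0, 0]],
    [[0.3, 2, 0], [0, 0, 0]],
    [[1, 2.5, 0], [0, 0, 0]],
    [[1.5, 3, 0], [0, 0, 0]],
    [[1.5, 3, 0], [0, 0, 0]],
    [[1.5, 3, 0], [0, 0, 0]],
    [[1.5, 3, 0], [0, 0, 0]],
    [[1.5, 3, 0], [0, 0, 0]],
    [[1.5, 3, 0], [0, 0, 0]],
    [[1, 2, 0], [0, 0, 0]],
  ],
)

```text
clock: 25.8
tool_pos: [0.6129, -0.0393, 0.1651]
eef_rot: [0.991, 0.094, -0.095, 0.017]
contact_force: [-0.4, 0.5, -0.2]
opening: 0.289
finger_force: 7.2
```

Call:
step_arm(
  increments=[
    [[0.5, 1, 0], [0, 0, 0]],
    [[0, 0.5, 0], [0, 0, 0]],
    [[0, 0, -0.5], [0, 0, 0]],
    [[0, 0, -1], [0, 0, 0]],
    [[0, 0, -1], [0, 0, 0]],
    [[0, 0, -0.5], [0, 0, 0]],
    [[0, 0, 0], [0, 0, 0]],
    [[0, 0, 0], [0, 0, 0]],
    [[0, 0, 0], [0, 0, 0]],
    [[0, 0, 0], [0, 0, 0]],
  ],
)

```text
clock: 26.8
tool_pos: [0.6179, -0.0283, 0.1361]
eef_rot: [0.991, 0.093, -0.094, 0.018]
contact_force: [-0.0, -0.3, -2.0]
opening: 0.295
finger_force: 7.2
```

```bash
python3 m8.py
python3 - <<'E'
from h import *
c,p,d=snap("wrist","w9");cv2.imwrite("pics/w9.png",p[:,:,::-1])
c=r.calibration("top");D=np.load("top0.npz");hsv=cv2.cvtColor(D["p"],cv2.COLOR_RGB2HSV);P=cloud(c,D["d"])
m=(cv2.inRange(hsv,(100,90,20),(128,255,255))>0)&(abs(P[...,2]-.019)<.01);m[:100]=0;m[235:]=0;m[:,:230]=0;m[:,330:]=0
q=P[m];print("pad ext",np.percentile(q,[1,50,99],0).round(3))
E
```

```text
T [ 0.6179 -0.0283  0.1361] open 0.2948639622390407 ff 7.186360476325717
blue 1376 [ 0.623  -0.0245  0.1601] [0.1542 0.1608 0.1636]
white 1600 [ 0.6546 -0.0175  0.164 ] [0.1623 0.1641 0.1658]
258 G [] R [243 244 245 246 247]
261 G [239 240 241 242 249 250 251] R [244 245 246 247]
264 G [239 240 241 242 243 249 250 251 252] R [244 245 246 247 248]
267 G [239 240 241 242 243 250 251 252] R [244 245 246 247 248]
270 G [240 241 242 243 250 251 252] R [245 246 247 248]
273 G [240 241 242 243 244 250 251 252] R [245 246 247 248 249]
276 G [240 241 242 243 244 250 251 252 253] R [246 247 248 249]
279 G [241 242 243 244 251 252 253] R [246 247 248 249]
blue plane [ 0.076 -0.116  0.11 ]
pad ext [[ 0.56  -0.092  0.012]
 [ 0.688 -0.005  0.019]
 [ 0.823  0.081  0.027]]
```

View pics/w9.png

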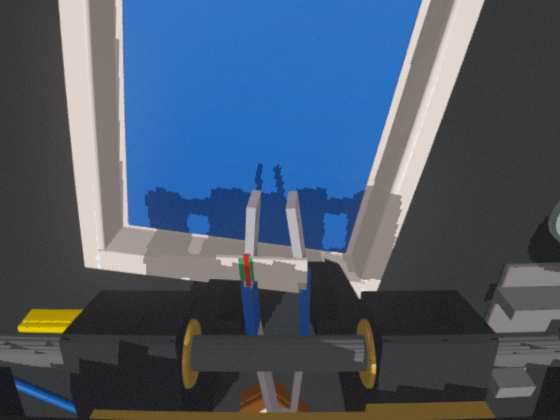

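The last view shows the tips (255–295, 195) over the blue pad, with the pointer mid-band. It is steady and unchanged from before the carry, so I hand in.

```bash
python3 -c "
from plant import r
print(r.finish_job())"
```

```text
the job is handed in; nothing more can be done
None
```

I handed the job in at about 27 s of the 67 s allowed; the hand-in gave no verdict. The pin pack lies flat in the shut top drawer, and the forceps are held near level over the blue pad with the pointer in the green band. I kept clear of the jar and beaker but did not check them again at the end.

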